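# Gas off, strainer lid on, cover away

## Robot

A 6-joint arm with a two-finger parallel gripper is mounted at the origin on the work surface. World frame = base frame: x ahead of the robot, y to its left, z up, the work surface at z = 0. Lengths are in m, angles in rad, forces in N, time in s.
With the tool pointing down it reaches from about 0.35 to 0.775 m from the base axis. Payload 5.5 kg.
Tool frame: the origin (TCP) lies at the very end of the fingers, on their centre line; the grasp point (between the pads) lies env.hold_point_z behind it (env.hold_point_z is the distance from the TCP to the grasp point, in m); z points along the fingers, y is the line along which they close (so a half turn about z gives the same grasp; the last joint's range is limited). The gripper opens to 85 mm and grips with 20 to 120 N. Pads are 22 mm wide; open, the fingers measure 114 mm over their backs; the gripper's body (76 mm by 85 mm) begins 54 mm behind the grasp point. The pads swing forward as they close: fully open they stand 13 mm farther back than shut.
Start: joints at [-1.471, 0.313, 0.046, 1.304, 0, 1.431], TCP at [0.137, -0.559, 0.231] pointing down, gripper open.
Joint ranges: [-2.76, 2.76], [-0.86, 1.69], [-1.03, 1.26], [-2.2, 2.34], [-1.47, 1.5], [-3.14, 3.14]. Speed limits (rad/s): [2.57, 2.57, 3.14, 3.14, 3.14, 3.14].

## Interface

Orientations are given as a unit quaternion [w, x, y, z].
In Python, from workcell import env gives the robot as it stands.
- The arm moves only by the tool carry_out, never from a script. Its argument "steps" is a list of rows, each a list of 3 entries, a list of its own where there are three numbers: the turn, a rotation vector about the tool's x, y, z in degrees, then the shift along the tool's x, y, z in cm, then the closure in counts, from 0 (fully open) to 255 (shut). A call has exactly 8 rows; each row is the pose to reach, as a shift and turn from the pose commanded when the call began, along the tool's axes at that moment; what a row does not reach only later rows make up. A row lasts 1/8 s, in which the tool goes at most 62.5 mm and 10.7 degrees, less where a joint would pass 70% of its speed; a pose out of reach is approached as far as the arm can. A call with a gripper value outside its range is refused whole. The fingers move at their own pace and stop on an object; "force" is the grip in N (left out, the last holds). Time passes only in rows, so rows that repeat a pose let the fingers close, or fill a call up. It gives the time, the measured TCP pose, the force, the opening and the grip force at its end, in the units of the state.
- env.get_state(): the state, without advancing time (a new reading comes with each control period).
- env.read_camera(name): name is "side" or "top"; returns (picture, depth): 480x640x3 uint8, red, green, blue; 480x640 float32, m along the optical axis (not along the pixel's ray), 0 where there is no reading.
- env.get_calibration(name): a dict with "fx", "fy", "cx", "cy" (pixels), "origin" and "orientation" of the camera in the world. Camera axes: x right, y up, looking along -z (the intrinsics and any distortion apply to the point x, -y, -z); pixel columns grow to the right and rows downward; lengths in m; the calibration is good to about 2 mm. A picture is of the moment at which its call begins. get_calibration takes no time and is no camera call.
- env.hand_in(): hands the job in; it is judged then, once.
The state is a dict: "clock": time; "joint_pos": joint angles; "qvel": joint speeds; "tau": joint torques, N m; "tcp_pos": TCP position; "orientation": TCP orientation; "wrist_force": force on the tool from outside, world axes, zero at the start; "ft_torque": the same for the moment, N m; "finger_gap": finger opening in m; "grip_force": force on a finger pad.
Only numpy, scipy, OpenCV 4.12 (cv2) and the standard library are available. Lean on these libraries where they do the work, as an engineer would, in place of code of your own. Each camera call takes 0.05 s, during which the arm holds its last target. There are 200 camera calls.

## Task

The potatoes in the saucepan are done and must be made ready for draining: first shut the gas by turning the yellow lever of the cock beside the hob a quarter turn clockwise until it stops square across the pipe. Then pick up the nested pair of lids from the cork trivet together (cover still lying on the strainer lid) and set the pair gently on the saucepan so that the strainer lid sits fully home in its mouth. Finally lift the cover alone straight up by its bow handle, leaving strainer lid, saucepan and everything else undisturbed, and finish with the cover still in the gripper, level, about 10 cm up above the saucepan.

Things in the scene. Friction and masses are not known exactly. Their poses are not given: they have to be found in the camera images.
- gas_cock (a joint): Gas cock in the white pipe at the left (+y) of the hob: yellow lever turning about a vertical axis between two stops. 0 = open (lever along the pipe, pointing away from the hob), 1.571 = closed (lever square across the pipe, pointing away from the robot). Grows clockwise seen from above. Stays where left; about 0.2 N m to turn.
- cock_pivot (a point): Point on the cock's turning axis, at the lever's mid-height (74 mm above the worktop). Fixed to the hob, axes as the hob's.
- lever_grip (a point): Point to grip on the lever, 62 mm from the turning axis, at the sleeve's mid-height. Turns with the lever: y points out along it, z up. Yellow sleeve 14 mm wide (x), 12 mm high, 24 to 88 mm from the axis. Under it runs the pipe (21 mm diameter, top 51 mm above the worktop, 17 mm below the sleeve); the cock body is up to 59 mm high within 31 mm of the axis.
- hob: White enamel one-burner table-top gas hob, fixed, 300 x 300 mm; origin mid-underside on the worktop, x away from the robot, y to the left. Black pan support, top 82 mm above the worktop; black burner tap (already off) on the front. Gas pipe leaves its left side 50 mm nearer the robot than the middle, 40 mm up, to a riser 355 mm from the middle.
- pot: Steel saucepan with boiled potatoes, about 1.6 kg, loose on the middle of the pan support. Outer diameter 160 mm, height 100 mm, wall 3 mm (mouth about 152 mm). Origin at the centre of its underside, z up along its axis; two black loop handles at +-x reach 114 mm from the axis, 62 to 77 mm above the origin.
- strainer_lid: Inner lid, steel with drain holes, about 0.25 kg, round. Origin at the centre of its plug's underside, z up. Tapered plug 128 mm wide at the bottom, 143 mm from 8 to 12 mm up; rim 164 mm wide from 12 to 18 mm, which rests on the saucepan's rim: fully home, its origin is 88 mm above the saucepan's. Lifted by its knob it carries the cover on its rim, level.
- knob (a point): Centre of the strainer lid's black round knob: 24 mm diameter, 20 mm high, on the lid's axis 40 mm above the lid's origin. It stands up through the cover's middle opening, under the bow handle; with the lids nested the cover's top face is 18 mm below this point (its raised opening edge 16 mm).
- cover: Outer lid, aluminium, about 0.25 kg, 176 mm diameter, lying loose on the strainer lid (3 mm side play). Origin at its centre, level with the lower edge of its 5 mm deep skirt, z up; top face 9 mm above the origin; nested, its origin is 13 mm above the strainer lid's. A 48 mm opening in the middle lets the knob through. Black bow handle bridges the opening along the cover's x.
- bow_grip (a point): Centre of the bow handle's bar, 50 mm above the cover's origin, axes as the cover's. Bar 104 mm long (x), 10 mm wide (y), 13 mm high; legs at x = +-45 mm, 6 mm thick. Nested, its underside is 7 mm above the knob's top. Fingers closing along y pass down either side of the narrow bar to the wider knob; or they grip the bar alone, tips above the knob.
- trivet: Round cork trivet, 190 mm diameter, 10 mm thick, fixed on the worktop, on which the nested lids stand at first; origin centre of its underside.
- moka: Bystander: aluminium moka pot with black handle and knob, 157 mm high, 90 mm wide at the foot; origin centre of its underside.
- mug: Bystander: blue mug, 80 mm diameter, 92 mm high, handle at its +y; origin centre of its underside.
- salt_jar: Bystander: glass jar with red cap, 64 mm diameter, 95 mm high; origin centre of its underside.
Not all that is in view belongs to the job. What is shaped like the strainer_lid but blue, orange or purple is not meant.

How it is judged:
On the way, in this order (a step that is already met when the one before it is completed fails the run):
1. the gas cock is turned to its closed stop (within 5 degrees), the lids still on the trivet (value of joint gas_cock above 1.48 rad and horizontal distance between strainer_lid and trivet below 0.05 m), for 0.2 s.
2. the strainer lid sits fully home in the saucepan with the cover still nested on it (value of joint gas_cock above 1.48 rad and horizontal distance between strainer_lid and pot below 0.01 m and z of strainer_lid in the frame of pot between 0.084 and 0.0915 m and angle between the z axis of strainer_lid and the z axis of pot, either way round below 0.05 rad and horizontal distance between cover and strainer_lid below 0.008 m and z of cover in the frame of strainer_lid below 0.0175 m and angle between the z axis of cover and the z axis of strainer_lid, either way round below 0.08 rad), for 0.2 s.
At the end, for the whole second after the job is handed in: cock within 5 degrees of closed; strainer lid at rest, home in the saucepan (10 mm sideways, 4 mm height, 3 degrees); cover held still by the fingers alone, 50 mm or more above its nested place, within 80 mm of the saucepan's axis, level within 15 degrees, clear of strainer lid and saucepan (value of joint gas_cock above 1.48 rad and horizontal distance between strainer_lid and pot below 0.01 m and z of strainer_lid in the frame of pot between 0.084 and 0.0915 m and angle between the z axis of strainer_lid and the z axis of pot, either way round below 0.05 rad and linear speed of each of strainer_lid, pot below 0.02 m/s and z of cover in the frame of pot above 0.151 m and horizontal distance between cover and pot below 0.08 m and angle between cover's own z axis and vertical below 0.26 rad and linear speed of cover below 0.03 m/s and contact force between the fingers and cover above 1 N and contact force between each of cover, the arm, the fingers and strainer_lid below 0.3 N and contact force between cover and pot below 0.3 N); the arm keeps its last pose, push and grip.
It fails at once if the lids come apart (over 15 mm) while the strainer lid is not home in the saucepan: they must be carried together, and the strainer lid must stay put as the cover is lifted ((z of cover in the frame of strainer_lid above 0.028 m or horizontal distance between cover and strainer_lid above 0.02 m) and not (horizontal distance between strainer_lid and pot below 0.01 m and z of strainer_lid in the frame of pot between 0.084 and 0.0915 m and angle between the z axis of strainer_lid and the z axis of pot, either way round below 0.05 rad)).
It fails at once if the lids are dropped onto the saucepan (over 0.3 m/s within 30 mm of its rim) (horizontal distance between strainer_lid and pot below 0.09 m and z of strainer_lid in the frame of pot below 0.118 m and linear speed of strainer_lid above 0.3 m/s).
It fails at once if the saucepan is shifted by over 20 mm or tipped (distance of pot from where it was at the start of the episode above 0.02 m or angle between pot's own z axis and vertical above 0.12 rad).
It fails at once if the moka pot, mug or salt jar is moved by over 30 mm or tipped (distance of any of moka, mug, salt_jar from where it was at the start of the episode above 0.03 m or angle between any of moka, mug, salt_jar's own z axis and vertical above 0.3 rad).
It also fails if it takes over 69 s, if anything falls off the work surface, if the arm or the gripper's body presses on something with over 40 N, if the wrist force passes 120 N, or if a joint passes its speed limit or range.

## Working session

There is one attempt and no reset: what is moved stays moved. The work goes in short steps, Python scripts to look and compute and a tool call to move; the robot and the scene stay as the last step left them, time stands still between calls to the robot, and variables do not carry over. Pictures are saved under pics/ and viewed, at most 10 in all, crops included, and the job is handed in when it is done.

Besides the shell and the picture viewer there is one more tool, called after "Call:" as a command line: name --argument value ..., lists and objects as JSON in quotes. carry_out: Moves the arm, as the interface text tells. Its arguments: {"type":"object","properties":{"steps":{"type":"array","items":{"type":"array"}},"force":{"type":"number"}},"required":["steps"]}

```bash
mkdir -p pics; cat > h.py <<'E'
import numpy as np, cv2
from workcell import env
from scipy.spatial.transform import Rotation as R
def cal(n):
    c=env.get_calibration(n); q=c["orientation"]
    return c, R.from_quat([q[1],q[2],q[3],q[0]]).as_matrix(), np.array(c["origin"])
def cloud(n,d):
    c,M,o=cal(n); v,u=np.mgrid[0:480,0:640]
    P=np.stack([(u-c["cx"])/c["fx"]*d,-(v-c["cy"])/c["fy"]*d,-d],-1)
    return P@M.T+o
def ray(n,u,v,z):
    c,M,o=cal(n); r=M@np.array([(u-c["cx"])/c["fx"],-(v-c["cy"])/c["fy"],-1])
    return o+r*(z-o[2])/r[2]
E
python3 - <<'E'
from h import *
for n in("side","top"):
    p,d=env.read_camera(n); np.savez(n+"0.npz",p=p,d=d); cv2.imwrite(f"pics/{n}0.png",p[:,:,::-1]); print(env.get_calibration(n))
print(env.get_state(),env.hold_point_z)
E
```

```text
{'fx': 455.42242169792576, 'fy': 455.42242169792576, 'cx': 314.9261326001835, 'cy': 245.22448669504692, 'origin': array([0.23325053, 0.73902962, 0.95786158]), 'orientation': array([-0.13320311, -0.05742188,  0.38129554,  0.91300239])}
{'fx': 447.4343489364532, 'fy': 447.4343489364532, 'cx': 322.84951156846716, 'cy': 228.75919266028612, 'origin': array([ 0.43823834, -0.10988668,  1.08057907]), 'orientation': array([-0.70655192, -0.03022344,  0.02172616,  0.70668161])}
{'clock': 0.1, 'joint_pos': array([-1.47058098e+00,  3.13921010e-01,  4.50937635e-02,  1.30362301e+00,
       -5.96098693e-06,  1.43118395e+00]), 'qvel': array([-6.93756275e-04, -2.58881920e-03,  3.09757302e-03,  6.10666933e-05,
        1.39878785e-03, -2.76170603e-04]), 'tau': array([ 2.45508563e-03, -4.81726348e+01,  2.99243635e+01,  1.27447397e-02,
       -9.25667359e-05, -8.02596304e-06]), 'tcp_pos': array([ 0.13651781, -0.55808031,  0.23050098]), 'orientation': array([-8.26864793e-04,  9.92818605e-01,  1.19626646e-01,  1.33090444e-05]), 'wrist_force': array([-0.2628131 , -0.41972735, -1.08553727]), 'ft_torque': array([0.03587664, 0.03612285, 0.03568102]), 'grip_force': 0.0, 'finger_gap': 0.08565230464542156} 0.0187
```

View pics/side0.png

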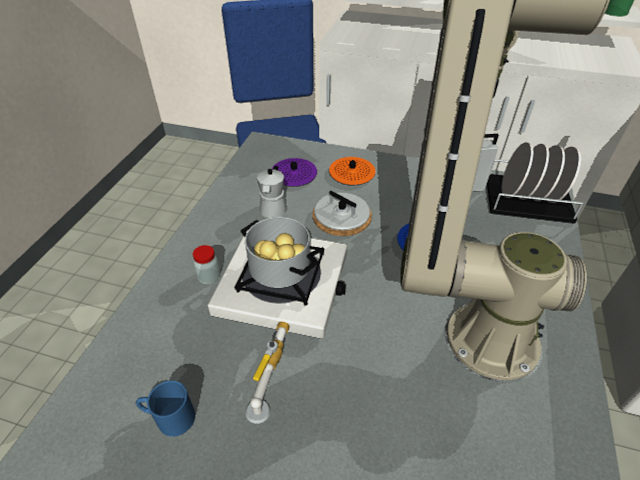

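View pics/top0.png

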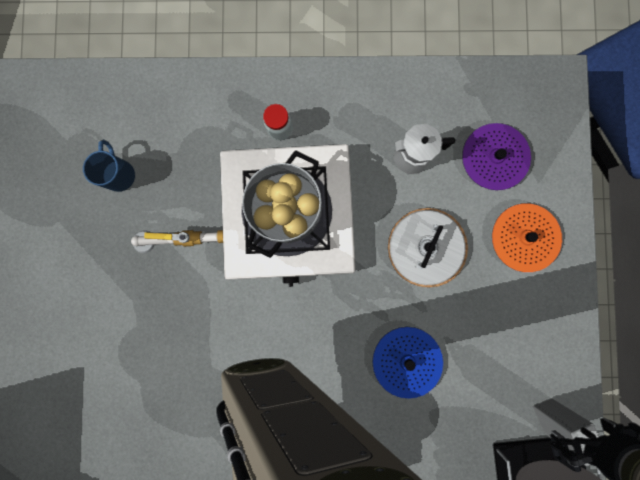

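The side view shows the saucepan at (278,250), the cock with its yellow lever at (268,355), and the steel lids on the trivet at (342,210). In the top view these are at (283,203), (165,237) and (428,247).

The strainer-shaped candidates in the top view are:
- purple (498,156)
- orange (527,237)
- blue (408,362)
- steel pair (428,247)

Only the steel pair is on cork, has a bow handle and isn't coloured, so it is the one meant. I'll confirm that in a crop and measure.

```bash
python3 - <<'E'
from h import *
T=np.load("top0.npz");S=np.load("side0.npz")
a=T["p"][195:300,375:480]; b=T["p"][195:280,125:230]
b=cv2.copyMakeBorder(b,0,20,0,0,cv2.BORDER_CONSTANT)
cv2.imwrite("pics/crop0.png",cv2.resize(np.hstack([a,b]),None,fx=3.8,fy=3.8,interpolation=cv2.INTER_CUBIC)[:,:,::-1])
for n,D in(("top",T),("side",S)):
    P=cloud(n,D["d"]); ok=D["d"]>0; hsv=cv2.cvtColor(D["p"],cv2.COLOR_RGB2HSV)
    print(n,"table z",np.median(P[ok&(abs(P[...,2])<.02)][:,2]))
    y=cv2.inRange(hsv,(20,150,100),(32,255,255))>0
    y&=ok&(P[...,1]>P[...,1]*0+.12)&(P[...,2]>.03)&(P[...,2]<.12)
    v,u=np.nonzero(y)
    pts=P[y]; 
    print("yellow",len(pts),pts.min(0),pts.max(0),np.median(pts,0)); hi=pts[pts[:,2]>.07]; print(" hi",len(hi),hi.min(0),hi.max(0),hi.mean(0)); 
    if len(hi)>5:
        w=np.linalg.svd(hi[:,:2]-hi[:,:2].mean(0),full_matrices=False)[2][0]; print(" dir",w,np.degrees(np.arctan2(w[1],w[0])))
    # pot rim
    c0=ray(n,*( (283,203) if n=="top" else (278,235)),.182)[:2]
    def circ(m):
        q=P[m][:,:2].astype(np.float32); return cv2.minEnclosingCircle(q),len(q)
    m=ok&(abs(P[...,2]-.182)<.008)&(np.hypot(P[...,0]-c0[0],P[...,1]-c0[1])<.10)
    print("pot rim",c0,circ(m),np.median(P[m][:,2]))
    c0=ray(n,*( (428,247) if n=="top" else (342,210)),.04)[:2]
    r=np.hypot(P[...,0]-c0[0],P[...,1]-c0[1])
    m=ok&(abs(P[...,2]-.031)<.006)&(r<.105)
    print("cover",c0,circ(m),np.median(P[m][:,2]))
    k=ok&(D["p"].max(2)<70)&(r<.08)&(P[...,2]>.06); q=P[k]
    w=np.linalg.svd(q[:,:2]-q[:,:2].mean(0),full_matrices=False)[2][0]
    print("bow",len(q),q.min(0),q.max(0),q.mean(0),np.median(q,0),np.degrees(np.arctan2(w[1],w[0])))
E
```

```text
top table z 0.0014409073941321626
yellow 183 [0.47876303 0.13617571 0.04628765] [0.50634578 0.30278717 0.08784022] [0.49571067 0.26084346 0.08035265]
 hi 131 [0.49107902 0.24282883 0.07769852] [0.50263714 0.30278717 0.08784022] [0.49665107 0.27284198 0.08135361]
 dir [-0.05492154 -0.99849067] -93.14835639603423
pot rim [ 0.55673798 -0.01837233] (((0.5604349374771118, -0.013917691074311733), 0.08009178191423416), 471) 0.1825572844453014
cover [ 0.47228764 -0.34119311] (((0.47319912910461426, -0.3403712511062622), 0.08835282921791077), 4001) 0.033196564887197244
bow 228 [ 0.42655033 -0.36462407  0.06032233] [ 0.51801846 -0.31632117  0.08607423] [ 0.47266096 -0.33937608  0.07887308] [ 0.47314536 -0.33801045  0.08058462] 155.2336177470294
side table z -0.000836688666905061
yellow 402 [0.47550717 0.13569606 0.03354035] [0.50821139 0.30892827 0.08383457] [0.49073555 0.2458085  0.05539976]
 hi 179 [0.48863917 0.24574139 0.07043548] [0.50373508 0.30892827 0.08383457] [0.49540004 0.27939601 0.07805847]
 dir [0.04418709 0.99902327] 87.46744141238929
pot rim [ 0.55944446 -0.02147178] (((0.5595683455467224, -0.012659176252782345), 0.08267763257026672), 377) 0.17908075741833307
cover [ 0.46691455 -0.32382329] (((0.4710596799850464, -0.33665746450424194), 0.09094620496034622), 1360) 0.030135621028302695
bow 127 [ 0.42543814 -0.36165319  0.06014451] [ 0.51701883 -0.31218098  0.08139308] [ 0.47105922 -0.33414178  0.07484216] [ 0.47132826 -0.33477653  0.07542702] 155.4485830958472
```

View pics/crop0.png

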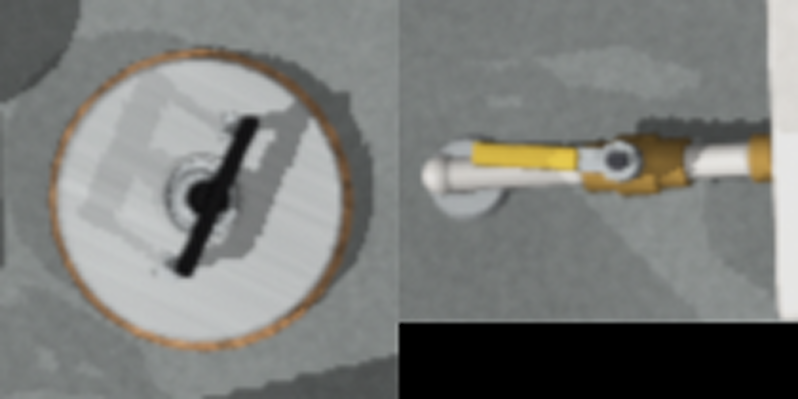

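The crop confirms the steel pair: bare aluminium cover, black bow handle over the knob, cork edge showing. The lever lies to the left of the grey pivot cap, which is at about (183,237) in the top view. Next I'll pin down the pivot and hob yaw.

```bash
cat >> h.py <<'E'
def rel(c,t):
    """c,t: (x,y,z,yaw deg) tool-down; -> turn z deg, shift cm in the tool axes of c"""
    y=np.radians(c[3]); d=np.subtract(t[:3],c[:3])*100
    X=np.array([np.cos(y),np.sin(y),0]);Y=np.array([np.sin(y),-np.cos(y),0])
    return [[0,0,round(c[3]-t[3],1)],[round(float(d@X),2),round(float(d@Y),2),round(float(-d[2]),2)]]
E
python3 - <<'E'
from h import *
T=np.load("top0.npz");P=cloud("top",T["d"]);hsv=cv2.cvtColor(T["p"],cv2.COLOR_RGB2HSV)
print("cap",ray("top",183.2,236.6,.08),P[236:239,182:185].reshape(-1,3).mean(0))
m=(T["d"]>0)&(T["p"].min(2)>150)&(P[...,2]>.03)&(P[...,2]<.085)&(abs(P[...,0]-.55)<.2)&(abs(P[...,1]+.017)<.18)
m=cv2.morphologyEx(m.astype(np.uint8),cv2.MORPH_OPEN,np.ones((5,5)))>0
q=P[m]; print("hob top z",np.median(q[:,2])); print(cv2.minAreaRect(q[:,:2].astype(np.float32)))
a=(.137,-.559,.231,13.7)
for t in[(.30,-.50,.28,13.7),(.45,-.15,.28,60),(.45,.22,.28,90)]: print(rel(a,t)); 
E
```

```text
cap [0.49442562 0.2161095  0.08      ] [0.4931897  0.21455282 0.08608096]
hob top z 0.059266924941203114
((0.5544147491455078, 0.0018946826457977295), (0.29780831933021545, 0.32756468653678894), 3.1374263763427734)
[[0, 0, 0.0], [17.23, -1.87, -4.9]]
[[0, 0, -46.3], [40.1, -32.32, -4.9]]
[[0, 0, -76.3], [48.86, -68.27, -4.9]]
```

```bash
python3 - <<'E'
from h import *
for uv in[(220,153),(226,278),(349,146),(355,272)]: print(uv,ray("top",*uv,.06))
for z,uv in[(.08,(144.7,235.5)),(.08,(171.6,237)),(.04,(205,237)),(.04,(218,237))]: print(uv,ray("top",*uv,z))
E
```

```text
(220, 153) [0.6899658 0.1413458 0.06     ]
(226, 278) [0.4011974  0.12269634 0.06      ]
(349, 146) [ 0.70562755 -0.15815487  0.06      ]
(355, 272) [ 0.41494272 -0.1705899   0.06      ]
(144.7, 235.5) [0.49694109 0.30315495 0.08      ]
(171.6, 237) [0.49353577 0.24227233 0.08      ]
(205, 237) [0.49571471 0.17799154 0.04      ]
(218, 237) [0.4957024  0.14753069 0.04      ]
```

Call:
carry_out --steps '[[[0,0,0],[6,-1,-3],255],[[0,0,0],[12,-1.5,-4.9],255],[[0,0,0],[17.2,-1.9,-4.9],255],[[0,0,-8],[21.5,-7,-4.9],255],[[0,0,-18],[26,-13,-4.9],255],[[0,0,-27],[31,-20,-4.9],255],[[0,0,-37],[35.5,-26,-4.9],255],[[0,0,-46.3],[40.1,-32.3,-4.9],255]]' --force 60

```text
clock: 1.1
tcp_pos: [0.4235, -0.2106, 0.28]
orientation: [-0.0, 0.865, 0.503, -0.0]
wrist_force: [1.1, -0.8, -0.3]
finger_gap: -0.0001
grip_force: 0.0
```

Call:
carry_out --steps '[[[0,0,0],[0,0,0],255],[[0,0,0],[0,0,0],255],[[0,0,0],[0,0,0],255],[[0,0,0],[0,0,0],255],[[0,0,0],[0,0,0],255],[[0,0,0],[0,0,0],255],[[0,0,0],[0,0,0],255],[[0,0,0],[0,0,0],255]]'

```text
clock: 2.1
tcp_pos: [0.4232, -0.2126, 0.2803]
orientation: [0.0, 0.866, 0.5, -0.0]
wrist_force: [0.1, -0.1, 0.7]
finger_gap: -0.0001
grip_force: 0.0
```

```bash
python3 - <<'E'
from h import *
s=env.get_state();print(s["tcp_pos"],s["orientation"],s["joint_pos"])
E
```

```text
[ 0.42320959 -0.21260637  0.28030621] [ 4.77483806e-05  8.65871999e-01  5.00265608e-01 -1.60168205e-05] [-6.35224217e-01  1.05222238e-01 -9.71124480e-02  1.36838694e+00
 -6.75692095e-05  1.45855743e+00]
```

```bash
cat > lev.py <<'E'
from h import *
p=np.array([.4945,.218])
def c(phi,gap=0,r=.058):
    f=np.radians(phi); d=np.array([np.cos(f),np.sin(f)]); n=np.array([-d[1],d[0]])
    return p+r*d+n*(.007+gap+.0145*abs(n[0])+.011*abs(n[1]))
E
python3 - <<'E'
from lev import *
a=(.4232,-.2126,.2803,60.)
s=c(87,.014); print(s)
for t in[(.44,0,.28,75),(*s,.28,90)]: print(rel(a,t))
b=(*s,.28,90)
for t in[(*s,.064,90)]+[(*c(f),.064,90) for f in(87,75,63,51,39,27,15,8,3,1)]: print(np.round(t,3),rel(b,t)[1])
E
```

```text
[0.46152907 0.27780753]
[[0, 0, -15.0], [19.25, -9.18, 0.03]]
[[0, 0, -30.0], [44.39, -21.2, 0.03]]
[4.62e-01 2.78e-01 6.40e-02 9.00e+01] [0.0, 0.0, 21.6]
[4.76e-01 2.77e-01 6.40e-02 9.00e+01] [-0.07, 1.4, 21.6]
[4.86e-01 2.80e-01 6.40e-02 9.00e+01] [0.24, 2.49, 21.6]
[4.99e-01 2.81e-01 6.40e-02 9.00e+01] [0.32, 3.71, 21.6]
[5.11e-01 2.79e-01 6.40e-02 9.00e+01] [0.11, 4.99, 21.6]
[5.24e-01 2.74e-01 6.40e-02 9.00e+01] [-0.41, 6.25, 21.6]
[5.36e-01 2.65e-01 6.40e-02 9.00e+01] [-1.26, 7.4, 21.6]
[5.45e-01 2.54e-01 6.40e-02 9.00e+01] [-2.41, 8.35, 21.6]
[5.49e-01 2.46e-01 6.40e-02 9.00e+01] [-3.2, 8.76, 21.6]
[5.51e-01 2.40e-01 6.40e-02 9.00e+01] [-3.81, 8.99, 21.6]
[5.52e-01 2.37e-01 6.40e-02 9.00e+01] [-4.05, 9.06, 21.6]
```

Call:
carry_out --steps '[[[0,0,-5],[5.5,-2.6,0],255],[[0,0,-10],[11,-5.2,0],255],[[0,0,-15],[16.5,-7.9,0],255],[[0,0,-20],[22,-10.5,0],255],[[0,0,-25],[27.5,-13.1,0],255],[[0,0,-30],[33,-15.8,0],255],[[0,0,-30],[38.5,-18.4,0],255],[[0,0,-30],[44.4,-21.2,0],255]]'

```text
clock: 3.1
tcp_pos: [0.461, 0.2773, 0.2805]
orientation: [0.0, 0.707, 0.707, 0.0]
wrist_force: [1.3, -0.3, 0.3]
finger_gap: -0.0
grip_force: 0.0
```

Call:
carry_out --steps '[[[0,0,0],[0,0,0],255],[[0,0,0],[0,0,0],255],[[0,0,0],[0,0,0],255],[[0,0,0],[0,0,0],255],[[0,0,0],[0,0,0],255],[[0,0,0],[0,0,0],255],[[0,0,0],[0,0,0],255],[[0,0,0],[0,0,0],255]]'

```text
clock: 4.1
tcp_pos: [0.4611, 0.2751, 0.2802]
orientation: [0.0, 0.707, 0.707, -0.0]
wrist_force: [0.2, 0.8, 0.4]
finger_gap: 0.0004
grip_force: 0.0
```

Call:
carry_out --steps '[[[0,0,0],[0.1,0,4],255],[[0,0,0],[0.3,0,8],255],[[0,0,0],[0.3,0,12],255],[[0,0,0],[0.3,0,15],255],[[0,0,0],[0.3,0,18],255],[[0,0,0],[0.3,0,20],255],[[0,0,0],[0.3,0,21.6],255],[[0,0,0],[0.3,0,21.6],255]]'

```text
clock: 5.1
tcp_pos: [0.4602, 0.2778, 0.0632]
orientation: [-0.0, 0.707, 0.707, -0.001]
wrist_force: [-0.6, -1.4, 0.2]
finger_gap: 0.0001
grip_force: 0.0
```

Call:
carry_out --steps '[[[0,0,0],[0,1.4,0],255],[[0,0,0],[0.2,2.5,0],255],[[0,0,0],[0.3,3.7,0],255],[[0,0,0],[0.1,5,0],255],[[0,0,0],[-0.4,6.25,0],255],[[0,0,0],[-1.2,7.4,0],255],[[0,0,0],[-1.2,7.4,0],255],[[0,0,0],[-1.2,7.4,0],255]]'

```text
clock: 6.1
tcp_pos: [0.5365, 0.2661, 0.0649]
orientation: [0.001, 0.707, 0.707, 0.001]
wrist_force: [0.5, -0.2, 0.4]
finger_gap: -0.0001
grip_force: 0.0
```

Call:
carry_out --steps '[[[0,0,0],[-0.6,0.5,0],255],[[0,0,0],[-1.2,0.9,0],255],[[0,0,0],[-1.7,1.2,0],255],[[0,0,0],[-2.1,1.4,0],255],[[0,0,0],[-2.4,1.5,0],255],[[0,0,0],[-2.7,1.6,0],255],[[0,0,0],[-2.9,1.6,0],255],[[0,0,0],[-2.9,1.6,0],255]]'

```text
clock: 7.1
tcp_pos: [0.5508, 0.2396, 0.0642]
orientation: [-0.002, 0.706, 0.708, 0.002]
wrist_force: [-2.2, 10.4, -2.5]
finger_gap: 0.0002
grip_force: 5.5
```

```bash
python3 - <<'E'
from h import *
s=env.get_state();print(s["tcp_pos"],s["wrist_force"])
for n in("top","side"):
    p,d=env.read_camera(n); P=cloud(n,d); hsv=cv2.cvtColor(p,cv2.COLOR_RGB2HSV)
    y=(cv2.inRange(hsv,(20,150,100),(32,255,255))>0)&(d>0)&(P[...,1]>.12)&(P[...,2]>.066)&(P[...,2]<.1)
    q=P[y]; print(n,len(q))
    if len(q)>10:
        print(q.min(0),q.max(0),q.mean(0)); w=np.linalg.svd(q[:,:2]-q[:,:2].mean(0),full_matrices=False)[2][0]; print(np.degrees(np.arctan2(w[1],w[0])))
E
```

```text
[0.55083023 0.23955214 0.06416636] [-2.24729053 10.39919366 -2.48194374]
top 149
[0.5204093  0.21257153 0.07356082] [0.5797208  0.22820733 0.0858463 ] [0.54864635 0.21922484 0.08073104]
-177.1228035912985
side 17
[0.5017211  0.21915315 0.06829509] [0.53016986 0.23049174 0.08034048] [0.522004   0.22662065 0.07613934]
6.024556907874647
```

Lever heading is about 2.9°, matching the hob's 3° yaw, and the force rose to 10 N, so it is at the stop. I'll push a little more, then back off and rise.

Call:
carry_out --steps '[[[0,0,0],[-0.2,0,0],255],[[0,0,0],[-0.2,0,0],255],[[0,0,0],[0.6,0,0],255],[[0,0,0],[1.5,0,0],255],[[0,0,0],[1.5,0,-3],255],[[0,0,0],[1.5,0,-8],255],[[0,0,0],[1.5,-3,-14],0],[[0,0,0],[1.5,-6,-20],0]]'

```text
clock: 8.2
tcp_pos: [0.4952, 0.2516, 0.2578]
orientation: [0.001, 0.707, 0.707, 0.0]
wrist_force: [0.6, 0.5, -1.1]
finger_gap: 0.0359
grip_force: 0.0
```

```bash
python3 - <<'E'
from h import *
s=env.get_state();print(s["tcp_pos"])
p,d=env.read_camera("top"); P=cloud("top",d); hsv=cv2.cvtColor(p,cv2.COLOR_RGB2HSV)
y=(cv2.inRange(hsv,(20,150,100),(32,255,255))>0)&(d>0)&(P[...,1]>.12)&(P[...,2]>.066)&(P[...,2]<.1)
q=P[y]; print(q.min(0),q.max(0),q.mean(0)); w=np.linalg.svd(q[:,:2]-q[:,:2].mean(0),full_matrices=False)[2][0]; print(np.degrees(np.arctan2(w[1],w[0])))
a=(*env.get_state()["tcp_pos"],90.)
for t in[(.45,.1,.28,120),(.45,-.1,.28,155.3),(.472,-.339,.20,155.3)]: print(rel(a,t))
E
```

```text
[0.49515404 0.25159996 0.25780008]
[0.52052208 0.21293832 0.07276532] [0.57957609 0.22572237 0.08666939] [0.54828141 0.21927041 0.08049656]
-176.8661858315047
[[0, 0, -30.0], [-15.26, -4.43, -1.35]]
[[0, 0, -65.3], [-35.26, -4.43, -1.35]]
[[0, 0, -65.3], [-59.16, -2.23, 6.65]]
```

Call:
carry_out --steps '[[[0,0,-8],[-4,-2,-1.3],0],[[0,0,-16],[-8,-3.5,-1.3],0],[[0,0,-24],[-13,-4.4,-1.3],0],[[0,0,-32],[-18,-4.4,-1.3],0],[[0,0,-41],[-23,-4.4,-1.3],0],[[0,0,-50],[-28,-4.4,-1.3],0],[[0,0,-58],[-33,-4.4,-1.3],0],[[0,0,-65.3],[-38,-4.4,-1.3],0]]'

```text
clock: 9.25
tcp_pos: [0.4515, -0.1302, 0.2694]
orientation: [0.001, 0.212, 0.977, -0.001]
wrist_force: [1.5, 0.3, -0.3]
finger_gap: 0.0854
grip_force: 0.0
```

```bash
python3 - <<'E'
from h import *
s=env.get_state();o=s["orientation"];yw=np.degrees(2*np.arctan2(o[2],o[1]))
a=(*s["tcp_pos"],yw);print(a,s["qvel"].max())
for t in[(.472,-.339,.24,155.3),(.472,-.339,.15,155.3)]: print(rel(a,t))
E
```

```text
(np.float64(0.45151892141185734), np.float64(-0.1302481340269172), np.float64(0.269409555365737), np.float64(155.54193262772614)) 0.20299677994492513
[[0, 0, np.float64(0.2)], [-10.51, -18.15, 2.94]]
[[0, 0, np.float64(0.2)], [-10.51, -18.15, 11.94]]
```

Call:
carry_out --steps '[[[0,0,0.2],[-2,-3.5,0],0],[[0,0,0.2],[-4,-7,1],0],[[0,0,0.2],[-6.5,-11,2],0],[[0,0,0.2],[-9,-15,3],0],[[0,0,0.2],[-10.5,-18.1,6],0],[[0,0,0.2],[-10.5,-18.1,9],0],[[0,0,0.2],[-10.5,-18.1,12],0],[[0,0,0.2],[-10.5,-18.1,12],0]]'

```text
clock: 10.25
tcp_pos: [0.4698, -0.3356, 0.1467]
orientation: [-0.002, 0.216, 0.976, 0.001]
wrist_force: [-1.7, 0.5, -0.5]
finger_gap: 0.0853
grip_force: 0.0
```

```bash
python3 - <<'E'
from h import *
s=env.get_state();o=s["orientation"];yw=np.degrees(2*np.arctan2(o[2],o[1]))
a=(*s["tcp_pos"],yw);print(a,s["qvel"].max())
for t in[(.472,-.339,.037,155.3)]: print(rel(a,t))
p,d=env.read_camera("side");cv2.imwrite("pics/side1.png",cv2.resize(p[120:320,220:500],None,fx=2.5,fy=2.5)[:,:,::-1])
E
```

```text
(np.float64(0.4697874315161962), np.float64(-0.33556704866084547), np.float64(0.14668258438119666), np.float64(155.092159810352)) 0.06200336941377436
[[0, 0, np.float64(-0.2)], [-0.35, -0.22, 10.97]]
```

View pics/side1.png

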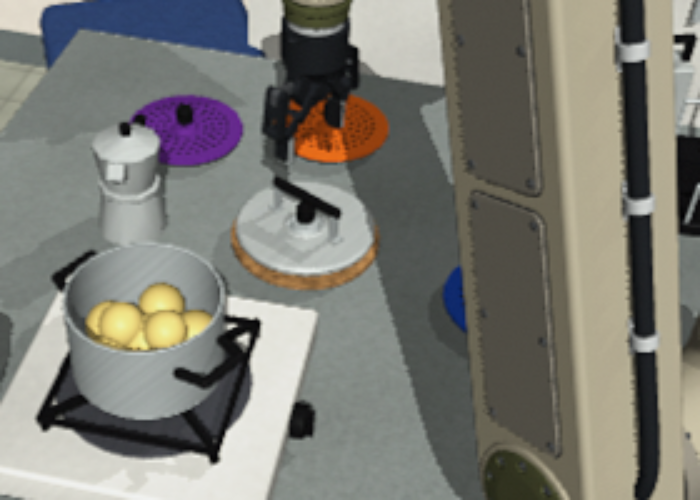

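Call:
carry_out --steps '[[[0,0,-0.2],[-0.3,-0.2,2],0],[[0,0,-0.2],[-0.3,-0.2,4],0],[[0,0,-0.2],[-0.3,-0.2,6],0],[[0,0,-0.2],[-0.3,-0.2,7.5],0],[[0,0,-0.2],[-0.3,-0.2,9],0],[[0,0,-0.2],[-0.3,-0.2,10],0],[[0,0,-0.2],[-0.3,-0.2,10.8],0],[[0,0,-0.2],[-0.3,-0.2,10.8],0]]'

```text
clock: 11.3
tcp_pos: [0.4729, -0.339, 0.0406]
orientation: [-0.0, 0.214, 0.977, 0.0]
wrist_force: [-0.5, 0.1, 0.4]
finger_gap: 0.0853
grip_force: 0.0
```

Call:
carry_out --steps '[[[0,0,0],[0,0,0],120],[[0,0,0],[0,0,0],140],[[0,0,0],[0,0,0],155],[[0,0,0],[0,0,0],165],[[0,0,0],[0,0,0],175],[[0,0,0],[0,0,0],185],[[0,0,0],[0,0,0],200],[[0,0,0],[0,0,0],255]]' --force 50

```text
clock: 12.3
tcp_pos: [0.4732, -0.34, 0.0416]
orientation: [0.0, 0.214, 0.977, -0.001]
wrist_force: [-3.3, -3.3, 5.5]
finger_gap: 0.0221
grip_force: 49.0
```

Call:
carry_out --steps '[[[0,0,0],[0,0,0],255],[[0,0,0],[0,0,0],255],[[0,0,0],[0,0,0],255],[[0,0,0],[0,0,0],255],[[0,0,0],[0,0,0],255],[[0,0,0],[0,0,0],255],[[0,0,0],[0,0,0],255],[[0,0,0],[0,0,0],255]]'

```text
clock: 13.3
tcp_pos: [0.4732, -0.34, 0.0416]
orientation: [0.0, 0.214, 0.977, -0.001]
wrist_force: [-3.7, -3.4, 6.0]
finger_gap: 0.022
grip_force: 49.0
```

Gap is 22 mm, about the knob's width, but the TCP is about 4 mm higher than planned. I'll regrip lower.

Call:
carry_out --steps '[[[0,0,0],[0,0,0],150],[[0,0,0],[0,0,0],150],[[0,0,0],[0,0,0.2],150],[[0,0,0],[0,0,0.4],150],[[0,0,0],[0,0,0.4],170],[[0,0,0],[0,0,0.4],190],[[0,0,0],[0,0,0.4],255],[[0,0,0],[0,0,0.4],255]]' --force 60

```text
clock: 14.3
tcp_pos: [0.4731, -0.3392, 0.0372]
orientation: [-0.0, 0.214, 0.977, -0.0]
wrist_force: [-0.2, 0.9, 0.8]
finger_gap: 0.0222
grip_force: 58.6
```

```bash
python3 - <<'E'
from h import *
s=env.get_state();print({k:np.round(s[k],4) for k in("tcp_pos","wrist_force","finger_gap","grip_force")})
p,d=env.read_camera("side");cv2.imwrite("pics/side2.png",cv2.resize(p[150:260,270:420],None,fx=5,fy=5)[:,:,::-1])
E
```

```text
{'tcp_pos': array([ 0.4731, -0.3392,  0.0372]), 'wrist_force': array([-0.2275,  0.9258,  0.7962]), 'finger_gap': np.float64(0.0222), 'grip_force': np.float64(58.6422)}
```

View pics/side2.png

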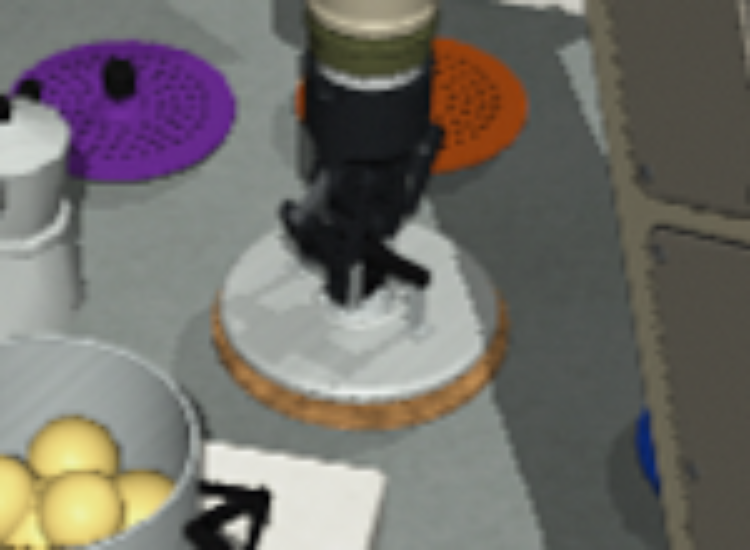

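The fingers straddle the bar and hold the knob. Lifting gently.

Call:
carry_out --steps '[[[0,0,0],[0,0,-0.5],255],[[0,0,0],[0,0,-1.5],255],[[0,0,0],[0,0,-3.5],255],[[0,0,0],[0,0,-6.5],255],[[0,0,0],[0,0,-10],255],[[0,0,0],[0,0,-14],255],[[0,0,0],[0,0,-18],255],[[0,0,0],[0,0,-21],255]]'

```text
clock: 15.35
tcp_pos: [0.4734, -0.3393, 0.2494]
orientation: [0.001, 0.214, 0.977, -0.0]
wrist_force: [0.4, -2.0, -6.3]
finger_gap: 0.022
grip_force: 59.0
```

```bash
python3 - <<'E'
from h import *
s=env.get_state();print({k:np.round(s[k],4) for k in("tcp_pos","wrist_force","finger_gap","grip_force","qvel")})
t=s["tcp_pos"]
for n in("top","side"):
    p,d=env.read_camera(n); P=cloud(n,d)
    r=np.hypot(P[...,0]-t[0],P[...,1]-t[1])
    m=(d>0)&(r<.11)&(p.min(2)>110)&(abs(P[...,2]-t[2]+.005)<.02)
    m=cv2.morphologyEx(m.astype(np.uint8),cv2.MORPH_OPEN,np.ones((3,3)))>0
    q=P[m]; A=np.c_[q[:,:2],np.ones(len(q))]; co=np.linalg.lstsq(A,q[:,2],rcond=None)[0]
    print(n,len(q),cv2.minEnclosingCircle(q[:,:2].astype(np.float32)),"z",np.median(q[:,2]),"tilt deg",np.degrees(co[:2]))
    cv2.imwrite(f"pics/lift_{n}.png",p[:,:,::-1])
E
```

```text
{'tcp_pos': array([ 0.4734, -0.3393,  0.2494]), 'wrist_force': array([ 0.4374, -2.0146, -6.2896]), 'finger_gap': np.float64(0.022), 'grip_force': np.float64(59.0472), 'qvel': array([-0.0016, -0.0476,  0.4899,  0.5505, -0.0016,  0.0023])}
top 3817 ((0.47513872385025024, -0.3377127945423126), 0.08797363191843033) z 0.24555507485308115 tilt deg [ 0.12906296 -0.19875565]
side 1281 ((0.4760817587375641, -0.3350362479686737), 0.09003868699073792) z 0.24638336555479134 tilt deg [ 0.40398567 -0.9121915 ]
```

Call:
carry_out --steps '[[[0,0,0],[0.3,1.5,-1],255],[[0,0,0],[0.8,4.5,-2],255],[[0,0,0],[1.5,8.5,-2],255],[[0,0,0],[2.2,12.5,-2],255],[[0,0,0],[2.9,16.5,-2],255],[[0,0,0],[3.6,20.5,-2],255],[[0,0,0],[4.2,24,-2],255],[[0,0,0],[4.7,27,-2],255]]'

```text
clock: 16.45
tcp_pos: [0.5422, -0.0715, 0.2655]
orientation: [-0.002, 0.213, 0.977, 0.0]
wrist_force: [-0.3, -0.1, -5.3]
finger_gap: 0.022
grip_force: 59.4
```

Call:
carry_out --steps '[[[0,0,0],[0.4,2,0],255],[[0,0,0],[0.7,4,0],255],[[0,0,0],[0.9,5.2,0],255],[[0,0,0],[1.05,6.1,0],255],[[0,0,0],[1.05,6.1,0],255],[[0,0,0],[1.05,6.1,0],255],[[0,0,0],[1.05,6.1,0],255],[[0,0,0],[1.05,6.1,0],255]]'

```text
clock: 17.45
tcp_pos: [0.559, -0.0149, 0.2671]
orientation: [0.0, 0.214, 0.977, -0.0]
wrist_force: [0.5, -0.4, -5.4]
finger_gap: 0.0222
grip_force: 59.4
```

```bash
cat > chk.py <<'E'
from h import *
s=env.get_state();print({k:np.round(s[k],4) for k in("tcp_pos","wrist_force","finger_gap","grip_force")})
t=s["tcp_pos"]
for n in("top","side"):
    p,d=env.read_camera(n); P=cloud(n,d)
    r=np.hypot(P[...,0]-t[0],P[...,1]-t[1])
    m=(d>0)&(r<.11)&(p.min(2)>110)&(abs(P[...,2]-t[2]+.005)<.015)
    m=cv2.morphologyEx(m.astype(np.uint8),cv2.MORPH_OPEN,np.ones((3,3)))>0
    q=P[m]; A=np.c_[q[:,:2],np.ones(len(q))]; co=np.linalg.lstsq(A,q[:,2],rcond=None)[0]
    print(n,len(q),cv2.minEnclosingCircle(q[:,:2].astype(np.float32)),"z",np.median(q[:,2]),"tilt deg",np.degrees(co[:2]))
    cv2.imwrite(f"pics/last_{n}.png",p[:,:,::-1])
E
python3 chk.py; python3 -c "
from h import *
s=env.get_state();o=s['orientation'];a=(*s['tcp_pos'],np.degrees(2*np.arctan2(o[2],o[1])));print(a,rel(a,(.5592,-.0142,.205,155.3)))"
```

```text
{'tcp_pos': array([ 0.559 , -0.0149,  0.2671]), 'wrist_force': array([ 0.5415, -0.4275, -5.3521]), 'finger_gap': np.float64(0.0222), 'grip_force': np.float64(59.3984)}
top 3096 ((0.5587864518165588, -0.015458938665688038), 0.08785293251276016) z 0.2632576690756988 tilt deg [0.18473491 0.09265621]
side 2330 ((0.5583798885345459, -0.011376051232218742), 0.08899080008268356) z 0.2606652180584798 tilt deg [ 0.34796409 -0.43201853]
(np.float64(0.559037686994085), np.float64(-0.014744170141038128), np.float64(0.2671044879374688), np.float64(155.30927142161204)) [[0, 0, np.float64(0.0)], [0.01, 0.06, 6.21]]
```

Call:
carry_out --steps '[[[0,0,0],[-0.1,0.05,1],255],[[0,0,0],[-0.1,0.05,2.5],255],[[0,0,0],[-0.1,0.05,4],255],[[0,0,0],[-0.1,0.05,5],255],[[0,0,0],[-0.1,0.05,5.6],255],[[0,0,0],[-0.1,0.05,6],255],[[0,0,0],[-0.1,0.05,6.3],255],[[0,0,0],[-0.1,0.05,6.3],255]]'

```text
clock: 18.55
tcp_pos: [0.5602, -0.0144, 0.2041]
orientation: [0.0, 0.214, 0.977, -0.0]
wrist_force: [-0.1, 0.2, -6.2]
finger_gap: 0.0223
grip_force: 59.4
```

Call:
carry_out --steps '[[[0,0,0],[0,0,0.1],255],[[0,0,0],[0,0,0.2],255],[[0,0,0],[0,0,0.3],255],[[0,0,0],[0,0,0.4],255],[[0,0,0],[0,0,0.5],255],[[0,0,0],[0,0,0.5],255],[[0,0,0],[0,0,0.5],255],[[0,0,0],[0,0,0.5],255]]'

```text
clock: 19.55
tcp_pos: [0.5602, -0.0144, 0.1991]
orientation: [0.0, 0.214, 0.977, -0.0]
wrist_force: [0.1, -0.0, -5.1]
finger_gap: 0.022
grip_force: 59.4
```

Call:
carry_out --steps '[[[0,0,0],[0,0,0.05],255],[[0,0,0],[0,0,0.1],255],[[0,0,0],[0,0,0.15],255],[[0,0,0],[0,0,0.2],255],[[0,0,0],[0,0,0.25],255],[[0,0,0],[0,0,0.25],255],[[0,0,0],[0,0,0.25],255],[[0,0,0],[0,0,0.25],255]]'

```text
clock: 20.55
tcp_pos: [0.5603, -0.0144, 0.1971]
orientation: [0.0, 0.214, 0.977, -0.0]
wrist_force: [-2.7, 1.1, 3.0]
finger_gap: 0.0219
grip_force: 60.1
```

```bash
python3 chk.py
```

```text
{'tcp_pos': array([ 0.5603, -0.0144,  0.1971]), 'wrist_force': array([-2.7094,  1.0689,  2.9831]), 'finger_gap': np.float64(0.0219), 'grip_force': np.float64(60.1016)}
top 2554 ((0.5600423216819763, -0.014661973342299461), 0.08786360919475555) z 0.19331204480653652 tilt deg [0.14845743 0.0282514 ]
side 2205 ((0.5584262609481812, -0.010755149647593498), 0.08872485160827637) z 0.1907076471497421 tilt deg [ 0.13131385 -0.46934872]
```

The force changed by 8 N at exactly the expected home height, and the cover is level. Releasing the knob, then looking.

Call:
carry_out --steps '[[[0,0,0],[0,0,0],200],[[0,0,0],[0,0,0],160],[[0,0,0],[0,0,0],130],[[0,0,0],[0,0,0],130],[[0,0,0],[0,0,-0.5],130],[[0,0,0],[0,0,-1.5],130],[[0,0,0],[0,0,-2.7],130],[[0,0,0],[0,0,-2.7],130]]'

```text
clock: 21.65
tcp_pos: [0.5612, -0.0146, 0.2254]
orientation: [0.002, 0.214, 0.977, 0.0]
wrist_force: [-0.3, -1.0, -0.4]
finger_gap: 0.0419
grip_force: 0.0
```

```bash
sed -i 's/t=s\["tcp_pos"\]/t=np.array([.56,-.014,.197])/' chk.py; python3 chk.py; python3 - <<'E'
from h import *
s=cv2.imread("pics/last_side.png")[180:300,200:350]; cv2.imwrite("pics/crop_s.png",cv2.resize(s,None,fx=5,fy=5,interpolation=cv2.INTER_CUBIC))
E
```

```text
{'tcp_pos': array([ 0.5612, -0.0146,  0.2254]), 'wrist_force': array([-0.2765, -1.035 , -0.4432]), 'finger_gap': np.float64(0.0419), 'grip_force': np.float64(0.0)}
top 2674 ((0.5595226287841797, -0.01653730310499668), 0.08779347687959671) z 0.19330606143061813 tilt deg [0.22070711 0.12643992]
side 2280 ((0.5588152408599854, -0.010473164729773998), 0.08800428360700607) z 0.19067198666120483 tilt deg [ 0.15799353 -0.47898307]
```

View pics/crop_s.png

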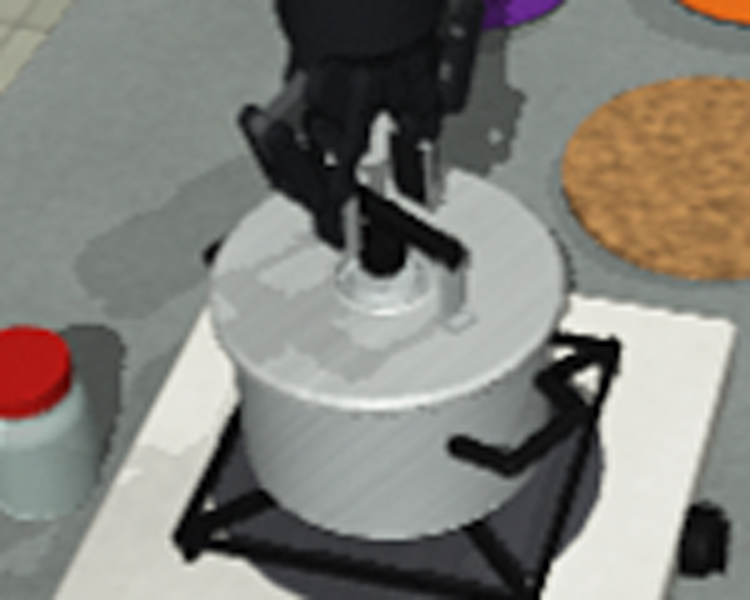

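The lids sit flush and level on the saucepan, with fingers either side of the bar and clear of it. Closing slowly on the bar, tips above the knob.

Call:
carry_out --steps '[[[0,0,0],[0,0,-0.1],150],[[0,0,0],[0,0,-0.1],170],[[0,0,0],[0,0,-0.1],185],[[0,0,0],[0,0,-0.1],200],[[0,0,0],[0,0,-0.1],210],[[0,0,0],[0,0,-0.1],218],[[0,0,0],[0,0,-0.1],225],[[0,0,0],[0,0,-0.1],235]]' --force 40

```text
clock: 22.75
tcp_pos: [0.5602, -0.0145, 0.2247]
orientation: [0.0, 0.214, 0.977, -0.0]
wrist_force: [-0.5, -0.5, -0.2]
finger_gap: 0.0091
grip_force: 40.3
```

Call:
carry_out --steps '[[[0,0,0],[0,0,0],255],[[0,0,0],[0,0,0],255],[[0,0,0],[0,0,0],255],[[0,0,0],[0,0,0],255],[[0,0,0],[0,0,0],255],[[0,0,0],[0,0,0],255],[[0,0,0],[0,0,0],255],[[0,0,0],[0,0,0],255]]'

```text
clock: 23.75
tcp_pos: [0.5602, -0.0145, 0.2247]
orientation: [0.0, 0.214, 0.977, -0.0]
wrist_force: [-0.3, -0.9, 3.1]
finger_gap: 0.009
grip_force: 40.5
```

Call:
carry_out --steps '[[[0,0,0],[0,0,-0.1],255],[[0,0,0],[0,0,-0.3],255],[[0,0,0],[0,0,-0.6],255],[[0,0,0],[0,0,-1],255],[[0,0,0],[0,0,-1.5],255],[[0,0,0],[0,0,-2],255],[[0,0,0],[0,0,-2.6],255],[[0,0,0],[0,0,-3.2],255]]'

```text
clock: 24.75
tcp_pos: [0.5602, -0.0144, 0.2571]
orientation: [0.0, 0.214, 0.977, -0.0]
wrist_force: [-0.2, 1.0, -3.0]
finger_gap: 0.0088
grip_force: 39.8
```

Call:
carry_out --steps '[[[0,0,0],[0,0,-1],255],[[0,0,0],[0,0,-2.5],255],[[0,0,0],[0,0,-4],255],[[0,0,0],[0,0,-5.5],255],[[0,0,0],[0,0,-6.5],255],[[0,0,0],[0,0,-6.8],255],[[0,0,0],[0,0,-6.8],255],[[0,0,0],[0,0,-6.8],255]]'

```text
clock: 25.75
tcp_pos: [0.5599, -0.0144, 0.324]
orientation: [-0.001, 0.214, 0.977, -0.0]
wrist_force: [0.2, -0.3, -3.3]
finger_gap: 0.0092
grip_force: 39.8
```

```bash
python3 - <<'E'
from h import *
s=env.get_state();print({k:np.round(s[k],4) for k in("tcp_pos","wrist_force","finger_gap","grip_force","qvel")})
p,d=env.read_camera("side");cv2.imwrite("pics/side3.png",cv2.resize(p[130:400,170:400],None,fx=2.2,fy=2.2)[:,:,::-1])
p,d=env.read_camera("top");P=cloud("top",d);m=(abs(P[...,2]-.293)<.012)&(np.hypot(P[...,0]-.56,P[...,1]+.0145)<.11)&(p.min(2)>110);q=P[m];A=np.c_[q[:,:2],np.ones(len(q))]
print(len(q),np.degrees(np.linalg.lstsq(A,q[:,2],rcond=None)[0][:2]),np.median(q[:,2]))
E
```

```text
{'tcp_pos': array([ 0.5599, -0.0144,  0.324 ]), 'wrist_force': array([ 0.225 , -0.3171, -3.3204]), 'finger_gap': np.float64(0.0092), 'grip_force': np.float64(39.7899), 'qvel': array([ 0.0008, -0.0007, -0.0018,  0.0011, -0.    ,  0.0003])}
3719 [0.07730858 0.16689046] 0.29259428148662103
```

View pics/side3.png

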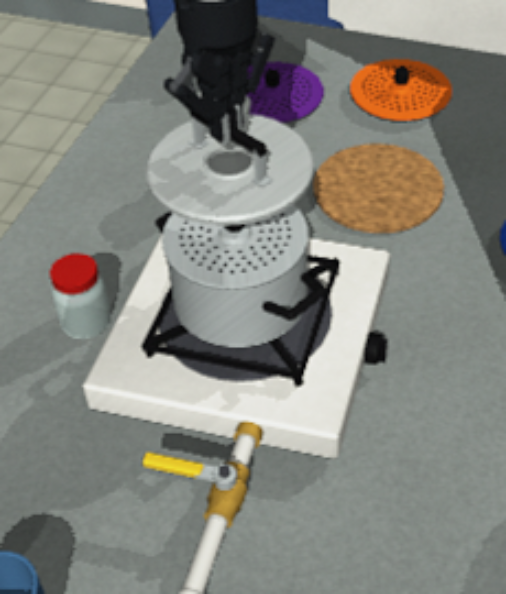

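The cover is held level 10 cm up, the strainer lid is home in the saucepan, and the lever is square across the pipe. Handing in.

```bash
python3 -c "
from workcell import env
print(env.hand_in())"
```

```text
the job is handed in; nothing more can be done
None
```

I shut the gas cock to its stop, set the strainer lid fully home in the saucepan, and handed in with the cover held level about 10 cm above it, at about 26 s of the 69 s allowed; no verdict came back.

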